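# Close and lock the small drawer unit

## Robot

A 6-joint arm with a two-finger parallel gripper is mounted at the origin on a cart in front of the work surface, level with it; the furniture and walls round the work are solid. World frame = base frame: x ahead of the robot, y to its left, z up, the work surface at z = 0. Lengths are in m, angles in rad, forces in N, time in s.
With the tool pointing down it reaches from about 0.275 to 0.75 m from the base axis. Payload 10.2 kg.
Tool frame: the origin (TCP) lies on the centre line of the jaws, within the pads' length; the fingertips stand 11 mm ahead of it and the grasp point (between the pads) lies 8 mm behind it; z points along the fingers, y is the line along which they close (so a half turn about z gives the same grasp; the last joint's range is limited). The gripper opens to 85 mm and grips with 20 to 120 N. Pads are 22 mm wide; open, the fingers measure 114 mm over their backs; the gripper's body (76 mm by 85 mm) begins 54 mm behind the grasp point. The pads swing forward as they close: fully open they stand 13 mm farther back than shut.
Start: joints at [-1.501, 0.313, 1.498, -0, 1.331, -0.223], TCP at [0.152, -0.503, 0.242] pointing down, gripper open.
Joint ranges: [-2.94, 2.94], [-0.97, 2.17], [0.19, 2.56], [-1.23, 4.37], [0.02, 3.11], [-2.88, 2.88]. Speed limits (rad/s): [2.39, 2.39, 3.01, 3.14, 3.14, 3.14].

## Interface

Orientations are given as a unit quaternion [w, x, y, z].
In Python, from workcell import robot gives the robot as it stands.
- The arm moves only by the shell command python3 -m crank 'ROWS' [OPENING]. ROWS is JSON, a list of rows, each a list of 4 numbers: the shift along the tool's x, y, z in cm, then the turn about the tool's z in degrees. A call has 1 to 20 rows; each row shifts and turns the commanded pose from where the row before left it, along the tool's axes as they then stand; what a row does not reach is not made up. A row lasts 1/10 s, in which the tool goes at most 50 mm and 8.59 degrees, less where a joint would pass 70% of its speed; a pose out of reach is approached as far as the arm can. A call with a gripper value outside its range is refused whole. OPENING is the closure, from 0 (fully open) to 1 (shut), set as the call begins (- or left out, the last holds). The fingers move at their own pace and stop on an object; the grip force is fixed at half the most. Time passes only in rows, so rows that do not move let the fingers close. It gives the time, the measured TCP pose, the force, the opening and the grip force at its end, in the units of the state.
- robot.get_obs(): the state, without advancing time (a new reading comes with each control period).
- robot.camera(name): name is "scene" or "side" or "wrist"; returns a dict with "img" (400x640x3 uint8, blue, green, red), "camera_matrix" (3x3 intrinsics, pixels), "distortion" ([k1, k2, p1, p2, k3] as OpenCV has them; the pictures are not rectified), "origin" and "rotation" of the camera in the world; the wrist camera has in their place "mount" (4x4, takes a point from camera to tool coordinates, whose origin is the TCP and whose axes are the flange's). Camera axes: x right, y down, z forward; pixel columns grow to the right and rows downward; lengths in m; the calibration is good to about 2 mm. A picture is of the moment at which its call begins: read the wrist's pose just before it. There is no depth.
- robot.finish_job(): hands the job in; it is judged then, once.
Trained networks look in the newest picture that a camera, given by its name, has taken for a name from the list of things; names that differ only in an ending like _2 or _b are one class to them, and where a whole thing is asked for, a point or a joint stands for the part that bears it (a point fixed in the world has none). Each returns a list of dicts, best first, with "conf" (0 to 1); they miss things now and then, are a little off and sometimes report something else, mostly with a low value. They report only what shows in the picture. A call takes as long as a camera call.
- robot.recognise(camera, name): "xyz" ([x, y, z] in m, in the coordinates of the camera as it stood for that picture, good to about 4 mm: the middle of the surface that is visible of it).
- robot.spot_point(camera, name): "xyz" ([x, y, z] in m, in the coordinates of the camera as it stood for that picture, good to about 4 mm: a listed point, or the origin of a listed thing).
The state is a dict: "time": time; "joint_positions": joint angles; "qvel": joint speeds; "joint_efforts": joint torques, N m; "eef_pos": TCP position; "tool_rot": TCP orientation; "force": force on the tool from outside, world axes, zero at the start; "moment": the same for the moment, N m; "finger_gap": finger opening in m; "finger_force": force on a finger pad.
Only numpy, scipy, OpenCV 4.12 (cv2) and the standard library are available. Lean on these libraries where they do the work, as an engineer would, in place of code of your own. Each camera call takes 0.05 s, during which the arm holds its last target. There are 200 camera calls.

## Task

Close up the small drawer unit on the bench: with the fingertips push both of its open drawers fully home, and then push the locking bar on its top all the way to the left by its upright tab, so that the bar's tongues stand before the closed drawers. Pick nothing up: the loose parts stay in their drawers, and the things standing on and around the unit stay where they are.

Things in the scene. Friction and masses are not known exactly. Their poses are not given: they have to be found in the camera images.
- unit: low grey drawer unit, fixed to the bench, 140 mm deep (x), 280 wide (y), top 78 mm above the bench. Origin at the centre of its underside; x points from front to back, y to the left as the robot sees it, z up. Front face at x = -70 mm. Two drawers side by side, centred at y = +66 mm (left) and -66 mm (right), fronts 108 mm wide, 8 to 66 mm above the bench; a steel locking bar on the top front edge.
- drawer_left (a joint): how far the left drawer is open, m: 0 = fully home (hard stop), 0.085 = farthest out; it slides along the unit's x axis with about 1.2 N of friction and stays where it is left. It starts 30 to 72 mm open.
- drawer_right (a joint): the same for the right drawer.
- pull_left (a point): middle of the front face of the left drawer's pull, a dark ridge 40 mm wide and 8 mm high that stands 10 mm proud of the drawer's front; 40 mm above the bench. It moves with the drawer; axes as the unit's. Below and above the ridge the front is flat.
- pull_right (a point): the same on the right drawer.
- bar (a joint): how far the locking bar has been pushed to the left (the unit's +y), m: 0 = unlocked, 0.034 = locked (hard stop); about 1.5 N of friction, stays where it is left. It starts at 0 to 4 mm.
- tab (a point): centre of the locking bar's upright steel tab, 16 mm (x) by 12 (y), from 84 to 116 mm above the bench, 67 mm before the unit's centre; axes as the unit's. It goes from y = -30 mm (unlocked) to +4 mm (locked) on the unit. The bar beside it is 85 mm above the bench, the two keepers that guide it 90 mm; they are 12 mm wide, at y = -100 and +60 mm.
- bush_bronze: bronze bush, 28 mm across, 26 mm high, loose in the left drawer; origin at its underside.
- nut_m20: steel hexagon nut, 34 x 30 x 16 mm, loose in the right drawer; origin at its underside.
- bearing_b: ball bearing, 35 mm across, 11 mm high, lying loose on the back part of the unit's top; origin at its underside. Leave it alone.
- tape_measure: yellow tape measure, 60 x 70 x 36 mm, loose on the bench before the right end of the unit; origin at its underside. Leave it alone.
- roller_b: pale steel roller, 33 mm across, 38 mm high, standing loose on the bench before the left end of the unit; origin at its underside. Leave it alone.
- hexkey_10: black hexagon key, 35 x 119 x 10 mm, loose on the bench to the left of the unit; origin at its underside. Leave it alone.

How it is judged:
On the way, in this order (a step that is already met when the one before it is completed fails the run):
1. both drawers are fully home, with the bar still unlocked (value of joint each of drawer_left, drawer_right below 0.003 m and value of joint bar below 0.012 m), for 0.2 s.
2. the locking bar is pushed fully to the left (value of joint bar above 0.031 m), for 0.2 s.
At the end, for the whole second after the job is handed in: Both drawers are within 3 mm of fully home, the locking bar is within 3 mm of its left stop, the bush and the nut lie in their drawers, and the bearing, tape measure, roller and hexagon key are within 20 mm of where they were (value of joint each of drawer_left, drawer_right below 0.003 m and value of joint bar above 0.031 m and x of bush_bronze in the frame of pull_left between 0.025 and 0.135 m and y of bush_bronze in the frame of pull_left between -0.052 and 0.052 m and z of bush_bronze in the frame of pull_left between -0.035 and 0.02 m and x of nut_m20 in the frame of pull_right between 0.025 and 0.135 m and y of nut_m20 in the frame of pull_right between -0.052 and 0.052 m and z of nut_m20 in the frame of pull_right between -0.035 and 0.02 m and distance of each of bearing_b, tape_measure, roller_b, hexkey_10 from where it was at the start of the episode below 0.02 m); the robot touches nothing.
It fails at once if a loose thing on or around the unit is moved by more than 20 mm (distance of any of bearing_b, tape_measure, roller_b, hexkey_10 from where it was at the start of the episode above 0.02 m).
It fails at once if the bush or the nut is lifted from the floor of its drawer by more than 20 mm (height (world z) of any of bush_bronze, nut_m20 above 0.031 m).
It also fails if it takes over 48 s, if anything falls off the work surface, if the arm or the gripper's body presses on something with over 40 N, if the wrist force passes 120 N, or if a joint passes its speed limit or range.

## Working session

There is one attempt and no reset: what is moved stays moved. The work goes in short steps, Python scripts to look and compute and a shell command to move; the robot and the scene stay as the last step left them, time stands still between calls to the robot, and variables do not carry over. Pictures are saved under pics/ and viewed, at most 10 in all, crops included, and the job is handed in when it is done.

```bash
mkdir -p pics; ls; cat > h.py <<'E'
import numpy as np,cv2
from workcell import robot
from scipy.spatial.transform import Rotation as R
def look(c,names,save=None):
    o=robot.get_obs(); d=robot.camera(c)
    if c=="wrist":
        q=o["tool_rot"]; T=np.eye(4); T[:3,:3]=R.from_quat([*q[1:],q[0]]).as_matrix(); T[:3,3]=o["eef_pos"]; M=T@d["mount"]
    else:
        M=np.eye(4); M[:3,:3]=d["rotation"]; M[:3,3]=d["origin"]
    if save: cv2.imwrite("pics/"+save,d["img"])
    for f,n in names:
        try:
            for r in getattr(robot,f)(c,n)[:2]:
                print(c,f,n,round(r["conf"],2),np.round(M[:3,:3]@np.array(r["xyz"])+M[:3,3],4))
        except Exception as e: print(n,e)
    return d,M
E
python3 - <<'E'
from h import *
o=robot.get_obs(); print(o)
N=[("spot_point",n) for n in "unit pull_left pull_right tab bush_bronze nut_m20 bearing_b tape_measure roller_b hexkey_10".split()]
for c in("scene","side"): look(c,N,c+"1.png")
print(robot.get_obs()["time"])
E
```

```text
pics
{'time': 0.0, 'joint_positions': array([-1.50138562e+00,  3.13451484e-01,  1.49847886e+00, -9.45424131e-07,
        1.33103174e+00, -2.23415266e-01]), 'qvel': array([ 7.19541744e-05, -3.15642685e-04, -1.35328522e-03, -7.44845018e-04,
       -1.70336080e-03,  1.01950273e-03]), 'joint_efforts': array([-5.98432907e-04, -4.12261963e+01, -2.59743798e+01, -2.14816337e-04,
        4.06715437e-03,  9.07861988e-06]), 'eef_pos': array([ 0.15150754, -0.50238554,  0.24171859]), 'tool_rot': array([-6.82723539e-04,  9.89300504e-01,  1.45890520e-01,  5.22149432e-05]), 'force': array([-0.11772206, -0.59559983,  0.34310182]), 'moment': array([-0.00150089,  0.01069502,  0.00264738]), 'finger_force': 0.0, 'finger_gap': 0.08520042860055767}Traceback (most recent call last):
  File "<stdin>", line 4, in <module>
  File "h.py", line 9, in look
    M=np.eye(4); M[:3,:3]=d["rotation"]; M[:3,3]=d["origin"]
                 ~^^^^^^^
ValueError: could not broadcast input array from shape (4,) into shape (3,3)
```

Rotation is a quaternion.

```bash
sed -i 's/M\[:3,:3\]=d\["rotation"\]/q=d["rotation"]; M[:3,:3]=R.from_quat([*q[1:],q[0]]).as_matrix()/' h.py
python3 - <<'E'
from h import *
N=[("spot_point",n) for n in "unit pull_left pull_right tab bush_bronze nut_m20 bearing_b tape_measure roller_b hexkey_10".split()]
for c in("scene","side"):
    d,M=look(c,N,c+"1.png"); print(np.round(M,3).tolist())
print(robot.get_obs()["time"])
E
```

```text
scene spot_point unit 0.73 [ 0.5912 -0.212   0.0012]
scene spot_point pull_right 0.72 [ 0.4467 -0.2684  0.0431]
scene spot_point tab 0.69 [ 0.5224 -0.2356  0.0992]
scene spot_point nut_m20 0.62 [ 0.521  -0.2892  0.0147]
scene spot_point bearing_b 0.47 [ 0.6176 -0.281   0.0756]
scene spot_point tape_measure 0.75 [ 0.5026 -0.4092  0.0028]
[[0.737, -0.319, 0.597, -0.135], [-0.676, -0.345, 0.651, -0.938], [-0.001, -0.883, -0.47, 0.608], [0.0, 0.0, 0.0, 1.0]]
side spot_point unit 0.88 [ 5.876e-01 -2.069e-01 -1.000e-04]
side spot_point pull_left 0.65 [ 0.4704 -0.1393  0.0409]
side spot_point pull_right 0.59 [ 0.4503 -0.2649  0.043 ]
side spot_point tab 0.76 [ 0.5185 -0.2286  0.0994]
side spot_point bush_bronze 0.69 [ 0.5251 -0.1652  0.0107]
side spot_point nut_m20 0.74 [ 0.5234 -0.1691  0.0131]
side spot_point nut_m20 0.36 [ 0.5194 -0.287   0.014 ]
side spot_point bearing_b 0.51 [ 0.6195 -0.2799  0.0813]
side spot_point tape_measure 0.65 [ 0.5002 -0.409  -0.0006]
side spot_point roller_b 0.53 [ 0.5059 -0.0088 -0.0035]
side spot_point hexkey_10 0.67 [ 0.4581  0.0669 -0.0016]
[[-0.994, -0.06, 0.092, 0.438], [-0.11, 0.599, -0.794, 0.474], [-0.008, -0.799, -0.601, 0.594], [0.0, 0.0, 0.0, 1.0]]
1.15
```

View pics/scene1.png

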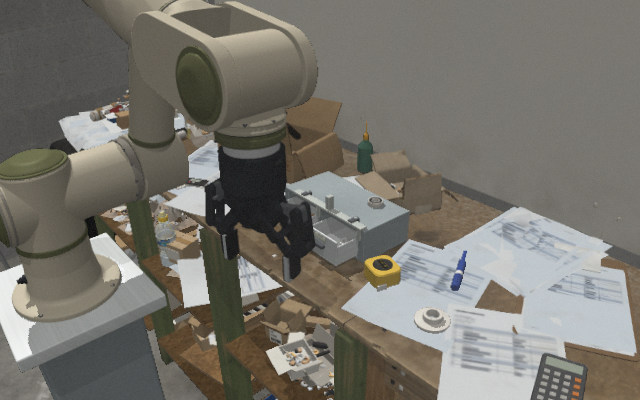

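View pics/side1.png

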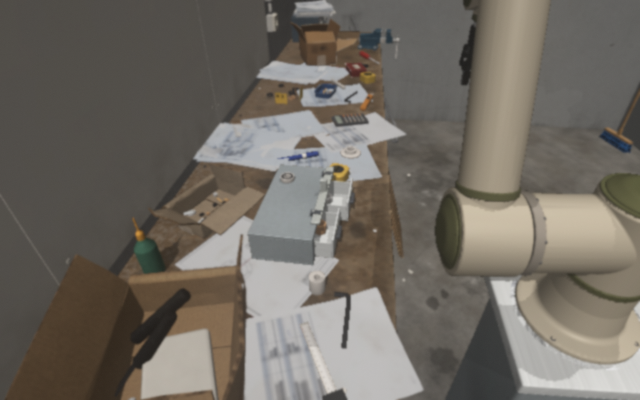

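The scene picture shows the grey unit with its right drawer open near pixel (335,240), the tape measure at (383,270) and the gripper hiding the left drawer. The side picture shows both drawers open around (325,230), the roller at (317,283) and the hex key at (346,320). The network points agree with these: the unit is at about (0.589, -0.209) and its yaw is about -4°. I'll move to an overview with the wrist camera.

```bash
python3 -m crank '[[0,0,0,7],[0,0,0,7],[0,0,0,7],[1.9,-2.5,-0.5,0],[1.9,-2.5,-0.5,0],[1.9,-2.5,-0.5,0],[1.9,-2.5,-0.5,0],[1.9,-2.5,-0.5,0],[1.9,-2.5,-0.5,0],[1.9,-2.5,-0.5,0],[1.9,-2.5,-0.5,0],[1.9,-2.5,-0.5,0],[1.9,-2.5,-0.5,0],[1.9,-2.5,-0.5,0],[1.9,-2.5,-0.5,0],[0,0,0,0],[0,0,0,0]]' 0.5
python3 - <<'E'
from h import *
N=[("spot_point",n) for n in "unit pull_left pull_right tab bush_bronze nut_m20 bearing_b tape_measure roller_b".split()]
for c in("wrist","scene","side"): d,M=look(c,N,c+"2.png")
print(robot.get_obs()["eef_pos"],robot.get_obs()["finger_gap"])
E
```

```text
time: 2.85
eef_pos: [0.4011, -0.2201, 0.3022]
tool_rot: [0.0, 0.999, -0.036, -0.0]
force: [0.3, -0.6, -0.7]
finger_gap: 0.0428
finger_force: 0.0
wrist spot_point pull_left 0.87 [ 0.4692 -0.1405  0.0395]
wrist spot_point pull_left 0.29 [ 0.5204 -0.1696  0.0128]
wrist spot_point pull_right 0.82 [ 0.4508 -0.2683  0.0385]
wrist spot_point tab 0.83 [ 0.5145 -0.2375  0.0987]
wrist spot_point bush_bronze 0.7 [ 0.5194 -0.1705  0.0093]
wrist spot_point nut_m20 0.68 [ 0.5191 -0.2917  0.0074]
wrist spot_point bearing_b 0.2 [ 0.516  -0.012  -0.0015]
wrist spot_point tape_measure 0.77 [ 0.5027 -0.4143 -0.0041]
wrist spot_point roller_b 0.57 [ 5.107e-01 -1.260e-02 -2.000e-04]
scene spot_point unit 0.73 [ 0.5886 -0.21    0.0015]
scene spot_point pull_left 0.72 [ 0.4739 -0.1363  0.0404]
scene spot_point pull_left 0.65 [ 0.52   -0.167   0.0049]
scene spot_point pull_right 0.77 [ 0.4473 -0.2659  0.0408]
scene spot_point pull_right 0.62 [ 0.522  -0.2912  0.0106]
scene spot_point tab 0.88 [ 0.5218 -0.2363  0.1015]
scene spot_point bush_bronze 0.56 [ 0.521  -0.166   0.0038]
scene spot_point bush_bronze 0
[... 291 characters left out ...]
.4998 -0.4096 -0.0017]
scene spot_point roller_b 0.69 [ 0.5103 -0.0059 -0.0022]
side spot_point unit 0.65 [ 0.5849 -0.2026 -0.0032]
side spot_point pull_left 0.65 [ 0.4743 -0.1397  0.0421]
side spot_point pull_left 0.42 [ 0.522  -0.1675  0.0084]
side spot_point pull_right 0.94 [ 0.4526 -0.2684  0.041 ]
side spot_point tab 0.98 [ 0.5181 -0.2279  0.1004]
side spot_point bush_bronze 0.65 [ 0.5196 -0.1671  0.0076]
side spot_point nut_m20 0.45 [ 0.5201 -0.288   0.0135]
side spot_point bearing_b 0.58 [ 0.6181 -0.2784  0.0819]
side spot_point tape_measure 0.64 [ 0.4994 -0.412   0.001 ]
side spot_point roller_b 0.79 [ 0.5081 -0.0089 -0.0017]
[ 0.40098142 -0.22028161  0.30228066] 0.042656632919149784
```

View pics/wrist2.png

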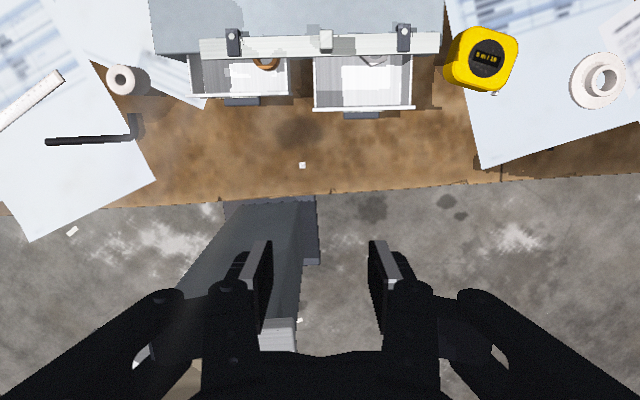

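The wrist picture shows both drawers open, with ridges near (242,101) on the left and (361,115) on the right. The tab is at (326,40) and the keepers are at (234,40) and (404,37). The front edges slope about 1.3° to the tool, so the unit's yaw is about -2.6°, with roughly 55 mm open on the right and 39 mm on the left.

I'll push each ridge with one finger, with the gripper's centre offset outward so its body stays clear of the tab.

```bash
python3 -m crank '[[0,0,0,-1.5],[0.1,0.9,3.25,0],[0.1,0.9,3.25,0],[0.1,0.9,3.25,0],[0.1,0.9,3.25,0],[0.1,0.9,3.25,0],[0.1,1,3.25,0],[0,1,3.25,0],[0,1,3.25,0],[0,0,0,0],[0,0,0,0]]'
python3 - <<'E'
from h import *
look("wrist",[("spot_point","pull_left"),("spot_point","pull_right"),("spot_point","tab")],"wrist3.png")
E
```

```text
time: 5.45
eef_pos: [0.4036, -0.2955, 0.0429]
tool_rot: [-0.0, 1.0, -0.024, -0.0]
force: [-0.3, 0.7, 0.3]
finger_gap: 0.0426
finger_force: 0.0
wrist spot_point pull_right 0.83 [ 0.4485 -0.2724  0.0396]
```

View pics/wrist3.png

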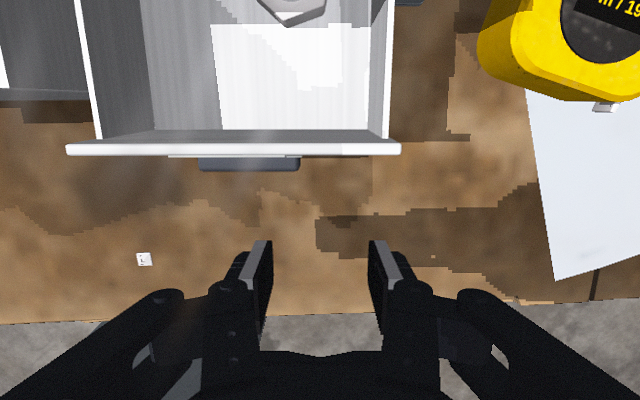

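The drawer front (rows 149 to 148) is now parallel to the tool, and the left finger at column 245 lines up with the ridge at columns 198–300. Pushing.

```bash
python3 -m crank '[[1,0,0,0],[1,0,0,0],[1,0,0,0],[0.5,0,0,0],[0.5,0,0,0],[0.6,0,0,0],[0.6,0,0,0],[0.6,0,0,0],[0.6,0,0,0],[0.6,0,0,0],[0.6,0,0,0],[0,0,0,0]]'
python3 -m crank '[[0.3,0,0,0],[0.3,0,0,0],[0.2,0,0,0],[0.2,0,0,0],[0,0,0,0]]'
```

```text
time: 6.85
eef_pos: [0.4802, -0.2993, 0.0424]
tool_rot: [0.0, 1.0, -0.024, 0.001]
force: [-0.1, 1.0, -0.9]
finger_gap: 0.0428
finger_force: 0.0
time: 7.35
eef_pos: [0.4896, -0.2996, 0.0423]
tool_rot: [0.0, 1.0, -0.024, 0.0]
force: [0.4, -0.6, 0.8]
finger_gap: 0.0428
finger_force: 0.0
```

```bash
python3 -m crank '[[0.2,0,0,0],[0.2,0,0,0],[0,0,0,0]]'
python3 -m crank '[[0.1,0,0,0],[0.1,0,0,0]]'
python3 -m crank '[[0.1,0,0,0],[0.1,0,0,0]]'
python3 - <<'E'
from h import *
look("wrist",[("spot_point","pull_right")],"wrist4.png")
for c in("scene","side"): look(c,[("spot_point","pull_right")],c+"4.png")
E
```

```text
time: 7.65
eef_pos: [0.4933, -0.2997, 0.0423]
tool_rot: [-0.0, 1.0, -0.024, -0.0]
force: [-3.3, -0.8, 1.2]
finger_gap: 0.0427
finger_force: 1.3
time: 7.85
eef_pos: [0.4936, -0.2997, 0.0421]
tool_rot: [-0.001, 1.0, -0.023, -0.002]
force: [-17.2, -1.4, 8.2]
finger_gap: 0.0426
finger_force: 7.8
time: 8.05
eef_pos: [0.4937, -0.2997, 0.0421]
tool_rot: [-0.001, 1.0, -0.023, -0.005]
force: [-30.6, -1.1, 15.2]
finger_gap: 0.0429
finger_force: 8.2
scene spot_point pull_right 0.8 [ 0.5041 -0.2709  0.0409]
side spot_point pull_right 0.44 [ 0.5091 -0.2661  0.0423]
side spot_point pull_right 0.38 [ 0.5877 -0.205  -0.0021]
```

View pics/wrist4.png

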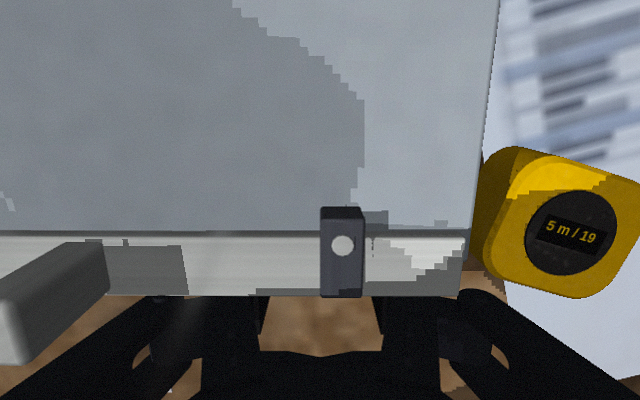

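The right drawer has hit a hard stop: 30 N, with the pull at x ≈ 0.505, which is about home. In the picture the bar's front edge is at row 297 and the keeper is at (342,250). Now I'll back off and go to the left drawer.

```bash
python3 -m crank '[[-1,0,0,0],[-1.5,0,0,0],[-2,0,0,0],[-1.9,0,0,0],[0,-2,0,0],[0,-2.4,0,0],[0,-2.4,0,0],[0,-2.4,0,0],[0,-2.4,0,0],[0,-2.4,0,0],[0,-2.4,0,0],[0,-2,0,0],[0,0,0,0],[0,0,0,0]]'
python3 - <<'E'
from h import *
look("wrist",[("spot_point","pull_left"),("spot_point","pull_right")],"wrist5.png")
for c in("scene","side"): look(c,[("spot_point","pull_right"),("spot_point","pull_left")],c+"5.png")
E
```

```text
time: 9.75
eef_pos: [0.4425, -0.1133, 0.0425]
tool_rot: [0.0, 1.0, -0.023, 0.001]
force: [0.7, 0.4, 0.3]
finger_gap: 0.0424
finger_force: 0.0
wrist spot_point pull_left 0.65 [ 0.5196 -0.1679  0.012 ]
wrist spot_point pull_right 0.41 [ 0.5095 -0.0108 -0.0055]
scene spot_point pull_right 0.7 [ 0.5043 -0.273   0.0436]
scene spot_point pull_left 0.96 [ 0.4713 -0.1383  0.0412]
side spot_point pull_right 0.59 [ 0.509 -0.269  0.039]
side spot_point pull_left 0.8 [ 0.4719 -0.14    0.0408]
side spot_point pull_left 0.57 [ 0.5007 -0.4095 -0.0012]
```

View pics/wrist5.png

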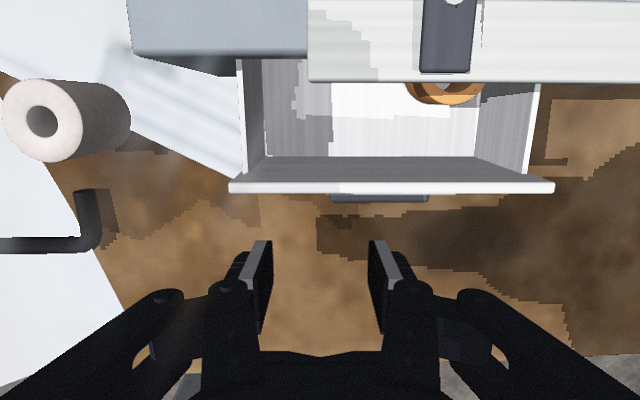

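The left ridge spans columns 330–428 and the right finger is at about 390, with the roller well clear at (65,120). Pushing, with the stop expected at TCP x ≈ 0.502.

```bash
python3 -m crank '[[0.6,0,0,0],[0.6,0,0,0],[0.6,0,0,0],[0.6,0,0,0],[0.6,0,0,0],[0.6,0,0,0],[0.6,0,0,0],[0.6,0,0,0],[0.4,0,0,0],[0.2,0,0,0],[0.2,0,0,0],[0,0,0,0]]'
python3 -m crank '[[0.2,0,0,0],[0.1,0,0,0],[0.1,0,0,0]]'
```

```text
time: 11.4
eef_pos: [0.4983, -0.1158, 0.0423]
tool_rot: [0.0, 1.0, -0.024, 0.0]
force: [-0.3, -0.5, -0.2]
finger_gap: 0.0425
finger_force: 0.0
time: 11.7
eef_pos: [0.5019, -0.1159, 0.0423]
tool_rot: [-0.0, 1.0, -0.024, -0.0]
force: [-6.4, -0.4, 1.3]
finger_gap: 0.0425
finger_force: 3.2
```

```bash
python3 -m crank '[[0.1,0,0,0],[0.1,0,0,0]]'
python3 -m crank '[[0.1,0,0,0],[0,0,0,0]]'
```

```text
time: 11.9
eef_pos: [0.5021, -0.1159, 0.0421]
tool_rot: [-0.0, 1.0, -0.024, -0.003]
force: [-17.0, -2.7, 11.6]
finger_gap: 0.0427
finger_force: 7.9
time: 12.1
eef_pos: [0.5021, -0.1158, 0.042]
tool_rot: [-0.001, 1.0, -0.024, -0.004]
force: [-20.8, -1.5, 11.6]
finger_gap: 0.0428
finger_force: 7.2
```

Home stop where predicted. Next I'll back off, raise, close the fingers and check from above.

```bash
python3 -m crank '[[-1,0,0,0],[-1.5,0,0,0],[-2,0,0,0],[-2,0,-1,0],[-0.5,2,-3,0],[-0.5,2,-3,0],[0,2,-3,0],[0,2,-3,0],[0,2,-3,0],[0,2,-3,0],[0,2,-3,0],[0,0,0,0],[0,0,0,0],[0,0,0,0]]' 1
python3 - <<'E'
from h import *
N=[("spot_point",n) for n in "pull_left pull_right tab unit".split()]
for c in("wrist","scene","side"): look(c,N,c+"6.png")
im=cv2.imread("pics/wrist6.png"); cv2.imwrite("pics/w6c.png",cv2.resize(im[0:250,100:500],None,fx=2,fy=2,interpolation=cv2.INTER_CUBIC))
E
```

```text
time: 13.5
eef_pos: [0.4233, -0.2516, 0.2612]
tool_rot: [-0.001, 1.0, -0.024, -0.001]
force: [-0.1, 0.0, -0.3]
finger_gap: -0.0002
finger_force: 0.0
wrist spot_point pull_left 0.76 [ 0.5108 -0.1436  0.0369]
wrist spot_point pull_right 0.81 [ 0.5081 -0.2754  0.0397]
wrist spot_point tab 0.56 [ 0.5184 -0.2383  0.0978]
wrist spot_point unit 0.87 [ 0.5922 -0.21    0.0017]
scene spot_point pull_left 0.65 [ 0.5122 -0.1404  0.0411]
scene spot_point pull_right 0.79 [ 0.5086 -0.2713  0.0408]
scene spot_point pull_right 0.39 [ 0.6208 -0.2818  0.0752]
scene spot_point tab 0.92 [ 0.5237 -0.2363  0.0988]
scene spot_point tab 0.28 [ 0.5884 -0.2109 -0.0039]
scene spot_point unit 0.56 [ 0.5877 -0.2112 -0.0028]
side spot_point pull_left 0.6 [ 0.5149 -0.1397  0.0394]
side spot_point pull_right 0.51 [ 0.5094 -0.2677  0.0438]
side spot_point tab 0.66 [ 0.5197 -0.2319  0.1001]
side spot_point unit 0.94 [ 0.5881 -0.2069 -0.0026]
side spot_point unit 0.61 [ 0.5182 -0.2307  0.0997]
```

View pics/w6c.png

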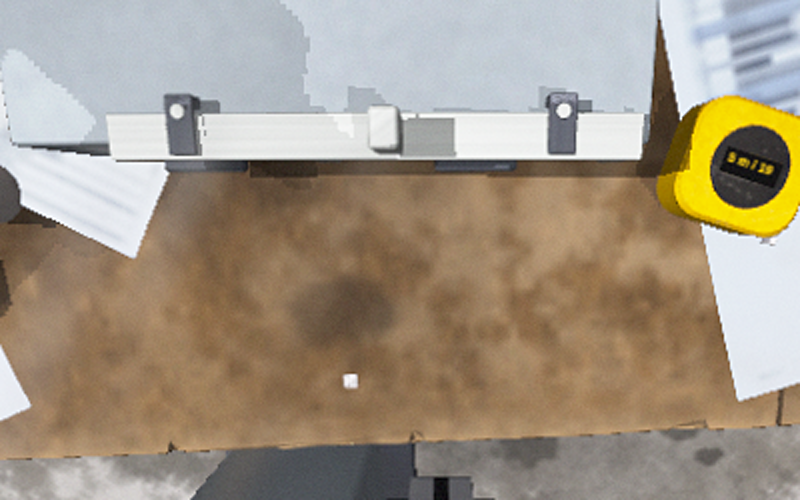

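In the crop both drawer fronts are hidden under the bar with only the ridges showing (at crop (215,167) and (475,167)). The tab is still at the right, at (385,128), and the network points put the pulls at unit x ≈ -0.079, so both drawers are home. The tab is at about (0.5205, -0.2355). Now I'll go to the tab's right side.

```bash
python3 -m crank '[[2,0.5,0,0],[3,0.8,1,0],[2.7,0.9,2,0],[2,0,3,0],[0,0,3,0],[0,0,3,0],[0,0,2.5,0],[0,0,1.2,0],[0,0,0,0],[0,0,0,0]]'
python3 - <<'E'
from h import *
look("side",[("spot_point","tab")],"side7.png"); look("wrist",[("spot_point","tab")],"wrist7.png")
E
```

```text
time: 15.25
eef_pos: [0.5198, -0.2794, 0.1065]
tool_rot: [0.001, 1.0, -0.024, 0.001]
force: [0.4, -0.1, 0.5]
finger_gap: 0.0002
finger_force: 0.0
side spot_point tab 0.62 [ 0.5213 -0.2334  0.0985]
wrist spot_point tab 0.65 [ 0.5173 -0.2383  0.0987]
```

View pics/wrist7.png

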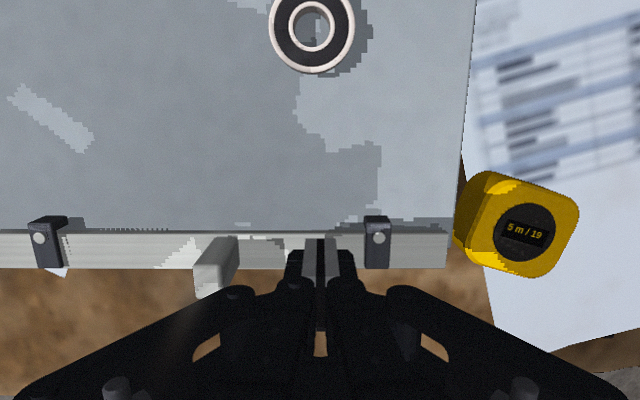

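The closed fingers at columns 287–355 stand right of the tab (195–238), level with the bar, with the bearing clear at (312,28). Pushing left.

```bash
python3 -m crank '[[0,-0.6,0.1,0],[0,-0.6,0.1,0],[0,-0.5,0,0],[0,-0.5,0,0],[0,-0.5,0,0],[0,-0.5,0,0],[0,-0.5,0,0],[0,-0.5,0,0],[0,-0.5,0,0],[0,-0.4,0,0],[0,0,0,0]]'
python3 -m crank '[[0,-0.2,0,0],[0,-0.2,0,0],[0,0,0,0]]'
```

```text
time: 16.55
eef_pos: [0.5218, -0.2274, 0.1033]
tool_rot: [-0.0, 1.0, -0.024, -0.0]
force: [0.3, 0.2, 0.3]
finger_gap: 0.0
finger_force: 0.0
time: 16.85
eef_pos: [0.522, -0.2238, 0.1033]
tool_rot: [-0.0, 1.0, -0.024, 0.0]
force: [-0.2, 0.1, 0.1]
finger_gap: 0.0001
finger_force: 0.1
```

```bash
python3 -m crank '[[0,-0.2,0,0],[0,-0.2,0,0]]'
python3 -m crank '[[0,-0.2,0,0],[0,0,0,0]]'
```

```text
time: 17.05
eef_pos: [0.5221, -0.2221, 0.1035]
tool_rot: [0.002, 1.0, -0.024, 0.0]
force: [-1.6, -20.0, -4.5]
finger_gap: 0.0
finger_force: 9.8
time: 17.25
eef_pos: [0.5221, -0.222, 0.1035]
tool_rot: [0.004, 1.0, -0.024, 0.001]
force: [-2.6, -22.7, -6.0]
finger_gap: 0.0001
finger_force: 11.2
```

Hard stop. I'll back off, retreat up and check.

```bash
python3 -m crank '[[0,0,0,0],[0,1,0,0],[0,1,0,0],[0,0,-2,0],[0,0,-3,0],[0,0,-3,0],[-2,0,-3,0],[-3,0,-2,0],[-3,0,-2,0],[-2,0,0,0],[0,0,0,0],[0,0,0,0]]'
python3 - <<'E'
from h import *
N=[("spot_point",n) for n in "pull_left pull_right tab bearing_b tape_measure roller_b hexkey_10".split()]
for c in("wrist","scene","side"): look(c,N,c+"8.png")
im=cv2.imread("pics/wrist8.png"); cv2.imwrite("pics/w8c.png",cv2.resize(im[0:250,100:500],None,fx=2,fy=2,interpolation=cv2.INTER_CUBIC))
E
```

```text
time: 18.45
eef_pos: [0.4215, -0.2334, 0.2534]
tool_rot: [-0.0, 1.0, -0.024, 0.0]
force: [-0.7, 0.7, -0.3]
finger_gap: 0.0005
finger_force: 0.0
wrist spot_point pull_left 0.71 [ 0.5073 -0.1423  0.04  ]
wrist spot_point pull_left 0.6 [ 0.5023 -0.4134 -0.0009]
wrist spot_point pull_right 0.65 [ 0.5073 -0.2728  0.0414]
wrist spot_point tab 0.62 [ 0.5153 -0.2064  0.1004]
wrist spot_point tab 0.34 [ 0.59   -0.2116  0.0041]
wrist spot_point roller_b 0.57 [ 0.5116 -0.0105 -0.0022]
wrist spot_point hexkey_10 0.84 [ 0.4551  0.0592 -0.0008]
scene spot_point pull_left 0.59 [ 0.5111 -0.141   0.0401]
scene spot_point pull_right 0.66 [ 0.5047 -0.2713  0.0403]
scene spot_point tab 0.72 [ 0.5263 -0.2057  0.0998]
scene spot_point bearing_b 0.72 [ 0.6204 -0.286   0.077 ]
scene spot_point tape_measure 0.63 [ 0.5011 -0.4093  0.0009]
scene spot_point tape_measure 0.53 [ 0.5051 -0.2714  0.0405]
scene spot_point roller_b 0.63 [ 0.5103 -0.0008 -0.0013]
scene spot_point hexkey_10 0.73 [0.4569 0.0622 0.    ]
side spot_point pull_left 0.62 [ 0.5113 -0.1405  0.0421]
side spot_point pull_right 0.4 [ 0.5092 -0.2686  0.0418]
side spot_point tab 0.9 [ 0.5202 -0.2015  0.1006]
side spot_point bearing_b 0.7 [ 0.6175 -0.2795  0.0793]
side spot_point tape_measure 0.89 [ 0.5009 -0.4076  0.0008]
side spot_point roller_b 0.72 [ 0.5063 -0.0066 -0.0007]
side spot_point hexkey_10 0.81 [ 0.4544  0.067  -0.0015]
```

View pics/w8c.png

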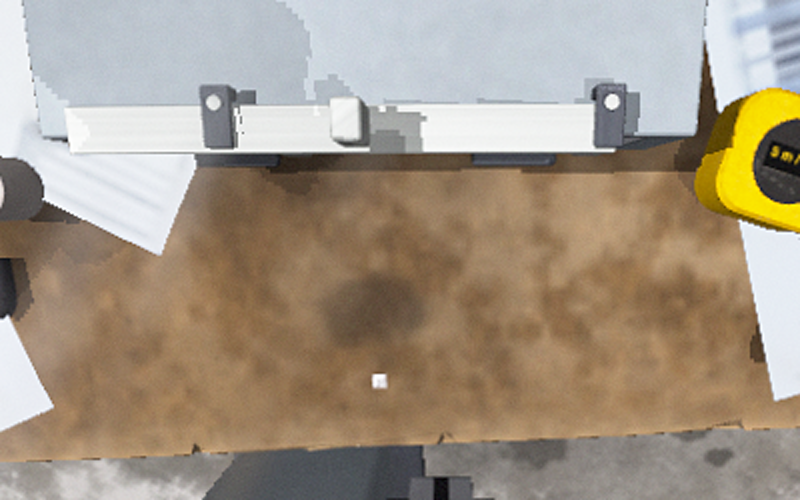

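The crop shows the bar shifted left: the tab is now at (348,120), both ridges are still in place under it, and the bystanders have not moved. The tab at y ≈ -0.204 is about +4 mm on the unit, and it stopped hard at 22 N.

```bash
python3 -c "
from workcell import robot
print(robot.finish_job())"
```

```text
the job is handed in; nothing more can be done
None
```

I pushed both drawers home and the locking bar fully left, each to a hard stop, left the loose things around the unit where they were, and handed the job in at about 18.5 s; it returned no verdict.

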